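# Gather the loose valve parts in the red corner of the tote

### The arm

A 6-joint arm with a two-finger parallel gripper is mounted at the origin on a cart in front of the work surface, level with it; the furniture and walls round the work are solid. World frame = base frame: x ahead of the robot, y to its left, z up, the work surface at z = 0. Lengths are in m, angles in degrees, forces in N, time in s.
With the tool pointing down it reaches from about 0.3 to 0.75 m from the base axis. Payload 8.5 kg.
Tool frame: the origin (TCP) lies at the very end of the fingers, on their centre line; the grasp point (between the pads) lies 19 mm behind it; z points along the fingers, y is the line along which they close (so a half turn about z gives the same grasp; the last joint's range is limited). The gripper opens to 85 mm and grips with 20 to 120 N. Pads are 22 mm wide; open, the fingers measure 114 mm over their backs; the gripper's body (76 mm by 85 mm) begins 54 mm behind the grasp point. The pads swing forward as they close: fully open they stand 13 mm farther back than shut.
Start: joints at [52.408, 21.807, 74.336, -0, 83.858, -12.336], TCP at [0.235, 0.497, 0.204] pointing down, gripper open.
Joint ranges: [-178.18, 178.18], [-50.72, 133.34], [12.68, 142.11], [-81.47, 261.47], [9.98, 163.14], [-165.26, 165.26]. Speed limits (degrees/s): [136.94, 136.94, 180, 180, 180, 180].

### API

Orientations are given as a 3x3 rotation matrix whose columns are the frame's x, y, z axes.
In Python, from rig import env, imaging gives the robot as it stands. The module is installed in compiled form; this text tells all that it offers.
- The arm moves only by the tool arm_command, never from a script. Its arguments are lists of equal length, an entry for each row: "turn": the turn, a rotation vector about the tool's x, y, z in units of 5 degrees (1.0 is 5 degrees), a list of three; "xyz": the shift along the tool's x, y, z in units of 50 mm (1.0 is 50 mm), a list of three; "claw": the finger opening in mm, from 0 to 85.4. A call has 1 to 12 rows; each row shifts and turns the commanded pose from where the row before left it, along the tool's axes as they then stand; what a row does not reach is not made up. A row lasts 1/10 s, in which the tool goes at most 50 mm and 8.59 degrees, less where a joint would pass 70% of its speed; a pose out of reach is approached as far as the arm can. A call is refused whole if a number of a shift passes 1 or a number of a turn 1, either way. A call with a gripper value outside its range is refused whole. The fingers move at their own pace and stop on an object; "squeeze" is the grip in N (left out, the last holds). Time passes only in rows, so rows that do not move let the fingers close. It gives the time, the measured TCP pose, the force, the opening and the grip force at its end, in the units of the state.
- env.observe(): the state, without advancing time (a new reading comes with each control period).
- imaging.get_image(name): name is "side" or "top" or "wrist"; returns (picture, depth): 480x640x3 uint8, blue, green, red; 480x640 float32, m along the optical axis (not along the pixel's ray), 0 where there is no reading.
- imaging.camera_info(name): a dict with "camera_matrix" (3x3 intrinsics, pixels), "k1" (the pictures are not rectified: a ray, as slopes to the right and down, at radius r is drawn at 1 + k1 r^2 times it, then the intrinsics apply), "rvec" (rotation vector, rad) and "tvec" (3), from world to camera coordinates, as OpenCV has them. Camera axes: x right, y down, z forward; pixel columns grow to the right and rows downward; lengths in m; the calibration is good to about 2 mm. A picture is of the moment at which its call begins: read the wrist's pose just before it. camera_info takes no time and is no camera call; for the wrist camera it gives the pose at the moment of the call.
- env.close_job(): hands the job in; it is judged then, once.
The state is a dict: "time_s": time; "q": joint angles; "qvel": joint speeds; "joint_efforts": joint torques, N m; "position": TCP position; "tool_rot": TCP orientation; "ft_force": force on the tool from outside, world axes, zero at the start; "wrist_torque": the same for the moment, N m; "grip_width": finger opening in m; "gripper_force": force on a finger pad.
Only numpy, scipy, OpenCV 4.12 (cv2) and the standard library are available. Lean on these libraries where they do the work, as an engineer would, in place of code of your own. Each camera call takes 0.05 s, during which the arm holds its last target. There are 200 camera calls.

### The job

Pick up the blue parts tote by its carrying handle, lift it clear of the bench, and tip it towards its red corner until all four loose valve parts in it (two springs, two tappets) have slid onto the red quarter of its floor, without spilling any. Finish while still holding the tote in the air, still and tilted by about 30 degrees, with the parts lying in the red corner so that they can be counted; do not put it down or let go. Leave the piston, the tin and the torch beside it where they are.

Things in the scene. Friction and masses are not known exactly. Their poses are not given: they have to be found in the camera images.
- tote: blue open tote, outside 150 x 200 x 50 mm (own x, y, z), walls and floor 4 mm, 0.3 kg (0.56 with parts). Origin: centre of underside; y along the handle, z up. The corner at +x, +y is red: rims capped red, floor red for own x 0 to 71, y 10 to 96 mm. Slippery inside: parts start sliding at about 10 degrees of tilt; 25 to 30 towards the red corner also brings them along the walls into it
- tote_handle (a point): centre of the tote's grey handle bar, 106 mm above its underside, with the tote's own axes. The bar runs straight along own y (200 mm), is 14 mm thick in own x and 22 mm high, flat sided. Grip it here across the 14 mm, firmly (60 N or more), so that the tote does not swing. Free below the bar: 45 mm down to the rims and springs
- tote_red_corner (a point): bottom outer corner of the tote at own +x, +y, the red corner
- tote_corner_b (a point): bottom outer corner of the tote at own -x, +y
- tote_corner_c (a point): bottom outer corner of the tote at own -x, -y, opposite the red corner
- tote_corner_d (a point): bottom outer corner of the tote at own +x, -y
- spring_a_center (a point): valve spring, an open steel coil, 35 mm in diameter, 45 mm tall, 70 g, standing loose on the tote's floor at the start (it may topple and roll); this point is its centre
- spring_b_center (a point): valve spring, an open steel coil, 35 mm in diameter, 48 mm tall, 70 g, standing loose on the tote's floor at the start (it may topple and roll); this point is its centre
- tappet_a_center (a point): bucket tappet, a plain bright steel cup-shaped cylinder 28 mm in diameter, 24 mm tall, 60 g, standing loose on the tote's floor at the start; this point is its centre
- tappet_b_center (a point): bucket tappet, a plain bright steel cup-shaped cylinder 28 mm in diameter, 24 mm tall, 60 g, standing loose on the tote's floor at the start; this point is its centre
- piston: bystander: grey engine piston, 90 mm in diameter, 64 mm tall, standing to the left of the tote; origin at the centre of its underside
- tin: bystander: small round tin with a white lid and yellow and green sides, 69 mm in diameter, 57 mm tall, standing to the right of the tote; origin at the centre of its underside
- torch: bystander: black torch, 132 mm long (own x), 35 mm thick, lying to the right of the tin; origin at the centre of its underside

How it is judged:
By the outcome, as a careful person would: the job done as asked, in the order asked, and still so for the second after the job is handed in, while the arm keeps its last pose, push and grip.
It also fails if it takes over 38 s, if anything falls off the work surface, if the arm or the gripper's body presses on something with over 40 N, if the wrist force passes 120 N, or if a joint passes its speed limit or range.

## Working session

There is one attempt and no reset: what is moved stays moved. The work goes in short steps, Python scripts to look and compute and a tool call to move; the robot and the scene stay as the last step left them, time stands still between calls to the robot, and variables do not carry over. Pictures are saved under pics/ and viewed, at most 10 in all, crops included, and the job is handed in when it is done.

Besides the shell and the picture viewer there is one more tool, called after ">>>" by a JSON object that holds its "op" and its "data", one argument or row to a line. arm_command: Moves the arm, as the interface text tells. Its arguments: {"type":"object","properties":{"turn":{"type":"array"},"xyz":{"type":"array"},"claw":{"type":"array"},"squeeze":{"type":"number"}},"required":["turn","xyz","claw"]}

```bash
mkdir -p pics; cat > h.py <<'E'
import numpy as np, cv2
from rig import env, imaging
def cam(n):
    c=imaging.camera_info(n); return np.array(c["camera_matrix"],float),float(c["k1"]),cv2.Rodrigues(np.array(c["rvec"],float))[0],np.array(c["tvec"],float).ravel()
def rays(n,uv,c=None):
    K,k1,R,t=c or cam(n)
    d=np.array([k1,0,0,0.])
    p=cv2.undistortPoints(np.array(uv,float).reshape(-1,1,2),K,d).reshape(-1,2)
    return -R.T@t, np.c_[p,np.ones(len(p))]@R
def onplane(n,uv,z,c=None):
    o,d=rays(n,uv,c); return o+d*((z-o[2])/d[:,2])[:,None]
def bydepth(n,uv,dep,c=None):
    o,d=rays(n,uv,c); return o+d*np.array([dep[int(v),int(u)] for u,v in uv])[:,None]
E
python3 - <<'E'
from h import *
for n in("top","side"):
    p,d=imaging.get_image(n); cv2.imwrite(f"pics/{n}0.png",p); np.save(f"{n}0.npy",d)
    K,k,R,t=cam(n); print(n,-R.T@t,R.T[:,2],K[0,0],k)
s=env.observe(); print(s["time_s"],np.round(s["tool_rot"],3))
E
```

```text
top [0.54788356 0.18367672 1.09952852] [ 0.0992191  -0.02913666 -0.99463894] 438.6801110067652 -0.105878251594331
side [0.45673691 1.22953504 0.82251317] [ 0.1249632  -0.82480269 -0.55143877] 531.1537783867732 -0.015197586528162844
0.1 [[-0.904  0.427 -0.001]
 [ 0.427  0.904 -0.001]
 [ 0.    -0.001 -1.   ]]
```

View pics/top0.png

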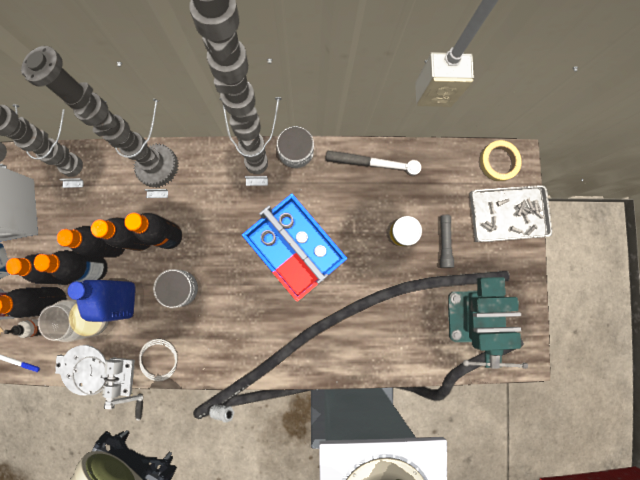

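View pics/side0.png

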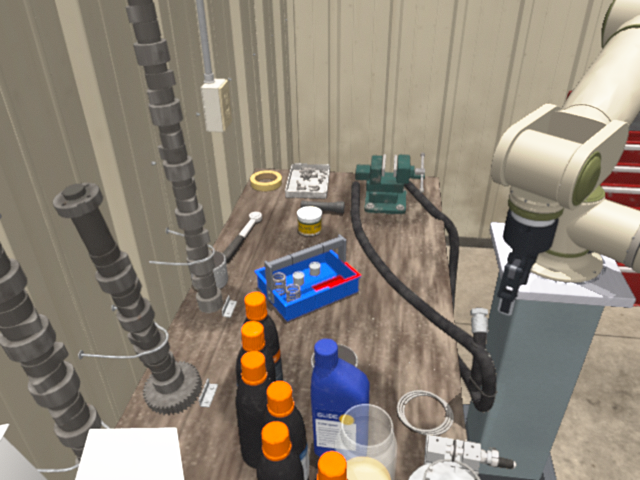

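The top view shows the tote at about (295,247), with its red corner at (297,300). The handle bar runs from (265,210) to (323,278). The springs are at (286,220) and (268,238), and the tappets at (302,237) and (320,251). The side view agrees with this, and the area above the tote is clear.

```bash
python3 - <<'E'
from h import *
p=cv2.imread("pics/top0.png"); d=np.load("top0.npy")
h=cv2.cvtColor(p,cv2.COLOR_BGR2HSV); roi=np.zeros(p.shape[:2],bool); roi[185:310,230:360]=1
H,S,V=cv2.split(h)
blue=(H>95)&(H<125)&(S>140)&roi; red=((H<6)|(H>172))&(S>150)&roi
vs,us=np.nonzero(roi); P=bydepth("top",np.c_[us,vs],d)
hi=(P[:,2]>0.095)&(P[:,2]<.14); B=P[hi]
bl=B[:,:2]; r=cv2.minAreaRect(bl.astype(np.float32)); print("bar",hi.sum(),r,np.median(B[:,2]),cv2.boxPoints(r))
b=(blue|red)[vs,us]; rim=b&(P[:,2]>.04)&(P[:,2]<.06)
r=cv2.minAreaRect(P[rim][:,:2].astype(np.float32)); print("rim",r,np.median(P[rim][:,2])); print(cv2.boxPoints(r))
print("red c",P[red[vs,us]].mean(0))
s=env.observe();print(s["position"],s["q"])
E
```

```text
bar 636 ((0.6352688670158386, 0.21789811551570892), (0.20843179523944855, 0.02895575575530529), 39.72065734863281) 0.11775044740569834 [[0.5458572  0.16243538]
 [0.5643612  0.14016351]
 [0.72468054 0.27336085]
 [0.7061765  0.29563272]]
rim ((0.634833037853241, 0.2180194854736328), (0.20765326917171478, 0.15767912566661835), 39.87771987915039) 0.051180251548264
[[0.5046069  0.21195352]
 [0.60570306 0.09094829]
 [0.7650592  0.22408545]
 [0.663963   0.3450907 ]]
red c [0.56330399 0.21426451 0.01692459]
[0.2344913  0.49719596 0.20387544] [ 5.24073798e+01  2.18380569e+01  7.43786104e+01  1.52284476e-03
  8.38567012e+01 -1.23354384e+01]
```

>>> {"op": "arm_command", "data": {
  "turn": [
    [0,0,0],
    [0,0,0],
    [0,0,0],
    [0,0,0],
    [0,0,0],
    [0,0,0],
    [0,0,0],
    [0,0,0],
    [0,0,0],
    [0,0,0],
    [0,0,0],
    [0,0,0]
  ],
  "xyz": [
    [-0.8,-0.135,0],
    [-0.8,-0.135,0],
    [-0.8,-0.135,0],
    [-0.8,-0.135,0],
    [-0.8,-0.135,0],
    [-0.8,-0.135,0],
    [-0.8,-0.135,0],
    [-0.8,-0.135,0],
    [-0.8,-0.135,0],
    [-0.8,-0.135,0],
    [-0.8,-0.135,0],
    [-0.8,-0.135,0]
  ],
  "claw": [85,85,85,85,85,85,85,85,85,85,85,85]
}}

```text
time_s: 1.3
position: [0.6353, 0.2182, 0.204]
tool_rot: [[-0.904, 0.427, -0.001], [0.427, 0.904, -0.0], [0.001, -0.0, -1.0]]
ft_force: [-0.3, 0.4, -0.2]
grip_width: 0.0852
gripper_force: 0.0
```

>>> {"op": "arm_command", "data": {
  "turn": [
    [0,0,-1],
    [0,0,-1],
    [0,0,-1],
    [0,0,-1],
    [0,0,-1],
    [0,0,-1],
    [0,0,-1],
    [0,0,-1],
    [0,0,-1],
    [0,0,-1],
    [0,0,-1],
    [0,0,-1]
  ],
  "xyz": [
    [0,0,0],
    [0,0,0],
    [0,0,0],
    [0,0,0],
    [0,0,0],
    [0,0,0],
    [0,0,0],
    [0,0,0],
    [0,0,0],
    [0,0,0],
    [0,0,0],
    [0,0,0]
  ],
  "claw": [85,85,85,85,85,85,85,85,85,85,85,85]
}}

```text
time_s: 2.5
position: [0.6341, 0.2194, 0.2039]
tool_rot: [[-0.82, -0.573, -0.001], [-0.573, 0.82, -0.0], [0.001, 0.0, -1.0]]
ft_force: [0.9, -0.9, 0.2]
grip_width: 0.0849
gripper_force: 0.0
```

>>> {"op": "arm_command", "data": {
  "turn": [
    [0,0,-1],
    [0,0,0],
    [0,0,0]
  ],
  "xyz": [
    [0,0,0],
    [0,0,0],
    [0,0,0]
  ],
  "claw": [85,85,85]
}}

```text
time_s: 2.8
position: [0.6341, 0.2193, 0.2041]
tool_rot: [[-0.77, -0.638, -0.001], [-0.638, 0.77, -0.0], [0.001, 0.0, -1.0]]
ft_force: [0.6, 0.3, 0.2]
grip_width: 0.0851
gripper_force: 0.0
```

```bash
python3 - <<'E'
from h import *
s=env.observe(); T=np.array(s["tool_rot"]); x=np.array(s["position"]); print(s["time_s"],x,np.round(T,3).tolist(),np.round(s["q"],1))
c=cam("wrist"); p,d=imaging.get_image("wrist"); cv2.imwrite("pics/w1.png",p)
vs,us=np.mgrid[0:480:2,0:640:2].reshape(2,-1); k=d[vs,us]>0; us,vs=us[k],vs[k]
P=bydepth("wrist",np.c_[us,vs],d,c)
g=(P[:,2]>.095)&(P[:,2]<.128)&(np.hypot(P[:,0]-.635,P[:,1]-.218)<.13)
B=P[g]; r=cv2.minAreaRect(B[:,:2].astype(np.float32)); print(g.sum(),r,np.median(B[:,2]))
print("delta tool units",T.T@(np.array([.635,.218,.087])-x)/.05)
E
```

```text
2.8 [0.63410624 0.21934146 0.20407703] [[-0.77, -0.638, -0.001], [-0.638, 0.77, -0.0], [0.001, 0.0, -1.0]] [   9.    34.6   52.3   -0.    93.2 -120.6]
1378 ((0.6345727443695068, 0.2164689302444458), (0.20641076564788818, 0.02979353629052639), 39.62333297729492) 0.11641356253960519
delta tool units [ 1.91160757e-03 -3.28509707e-02  2.34153122e+00]
```

View pics/w1.png

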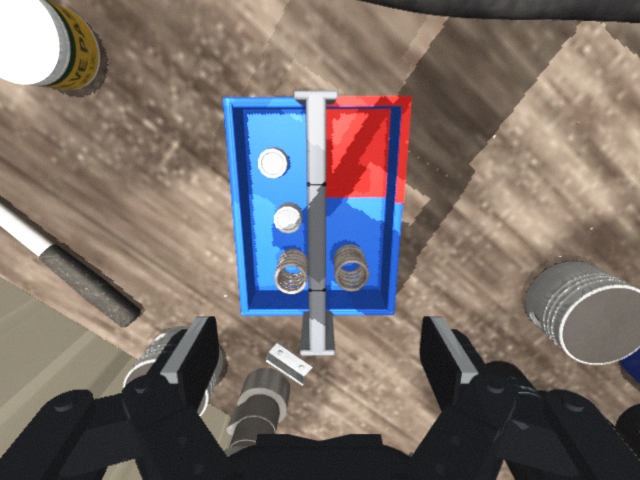

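The wrist view shows the bar centred between the fingers (column 317, finger mid-line 320), aligned with the tool, and the red quarter at the far end, around (360,150). I'll descend and grip.

>>> {"op": "arm_command", "data": {
  "turn": [
    [0,0,0],
    [0,0,0],
    [0,0,0],
    [0,0,0],
    [0,0,0],
    [0,0,0],
    [0,0,0],
    [0,0,0]
  ],
  "xyz": [
    [0,-0.03,0.4],
    [0,0,0.4],
    [0,0,0.4],
    [0,0,0.4],
    [0,0,0.4],
    [0,0,0.24],
    [0,0,0.1],
    [0,0,0]
  ],
  "claw": [85,85,85,85,85,85,85,85]
}}

```text
time_s: 3.65
position: [0.6352, 0.2182, 0.0872]
tool_rot: [[-0.769, -0.639, -0.0], [-0.639, 0.769, -0.0], [0.0, 0.0, -1.0]]
ft_force: [-0.1, 0.9, 0.2]
grip_width: 0.085
gripper_force: 0.0
```

>>> {"op": "arm_command", "data": {
  "turn": [
    [0,0,0],
    [0,0,0],
    [0,0,0],
    [0,0,0],
    [0,0,0],
    [0,0,0],
    [0,0,0],
    [0,0,0],
    [0,0,0],
    [0,0,0],
    [0,0,0],
    [0,0,0]
  ],
  "xyz": [
    [0,0,0],
    [0,0,0],
    [0,0,0],
    [0,0,0],
    [0,0,0],
    [0,0,0],
    [0,0,0],
    [0,0,0],
    [0,0,0],
    [0,0,0],
    [0,0,0],
    [0,0,0]
  ],
  "claw": [70,55,40,30,25,20,15,10,5,5,5,5],
  "squeeze": 100
}}

```text
time_s: 4.85
position: [0.6352, 0.2182, 0.0878]
tool_rot: [[-0.769, -0.639, 0.0], [-0.639, 0.769, 0.0], [-0.0, -0.0, -1.0]]
ft_force: [-2.4, 0.3, 5.3]
grip_width: 0.0083
gripper_force: 98.6
```

The grip force is right, but the opening reads 8 mm where the bar is 14 mm. I'll lift slightly and look.

>>> {"op": "arm_command", "data": {
  "turn": [
    [0,0,0],
    [0,0,0],
    [0,0,0],
    [0,0,0],
    [0,0,0],
    [0,0,0],
    [0,0,0],
    [0,0,0]
  ],
  "xyz": [
    [0,0,0],
    [0,0,0],
    [0,0,-0.1],
    [0,0,-0.15],
    [0,0,-0.15],
    [0,0,-0.1],
    [0,0,0],
    [0,0,0]
  ],
  "claw": [5,5,5,5,5,5,5,5]
}}

```text
time_s: 5.65
position: [0.635, 0.2182, 0.1123]
tool_rot: [[-0.769, -0.639, -0.0], [-0.639, 0.769, -0.0], [0.0, 0.0, -1.0]]
ft_force: [-0.5, -0.5, -6.9]
grip_width: 0.0085
gripper_force: 98.1
```

```bash
python3 - <<'E'
from h import *
c=cam("wrist"); p,d=imaging.get_image("wrist"); q,_=imaging.get_image("side")
cv2.imwrite("pics/c2.png",np.hstack([cv2.resize(p,(400,300)),cv2.resize(q[180:360,220:460],(400,300))]))
E
```

```text
(no output)
```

View pics/c2.png

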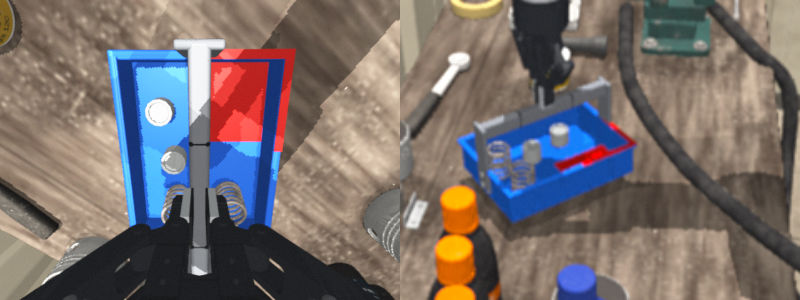

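The tote hangs level in the grip, clear of the bench, with all four parts inside. Next I'll lift it and then tilt slowly.

>>> {"op": "arm_command", "data": {
  "turn": [
    [0,0,0],
    [0,0,0],
    [0,0,0],
    [0,0,0],
    [0,0,0],
    [0,0,0],
    [0,0,0],
    [0,0,0],
    [0,0,0],
    [0,0,0],
    [0,0,0],
    [0,0,0]
  ],
  "xyz": [
    [0,0,-0.1],
    [0,0,-0.25],
    [0,0,-0.4],
    [0,0,-0.45],
    [0,0,-0.5],
    [0,0,-0.5],
    [0,0,-0.45],
    [0,0,-0.4],
    [0,0,-0.3],
    [0,0,-0.2],
    [0,0,-0.1],
    [0,0,0]
  ],
  "claw": [5,5,5,5,5,5,5,5,5,5,5,5]
}}

```text
time_s: 6.95
position: [0.6352, 0.2182, 0.2954]
tool_rot: [[-0.769, -0.639, 0.001], [-0.639, 0.769, 0.0], [-0.001, -0.0, -1.0]]
ft_force: [0.0, 0.0, -5.9]
grip_width: 0.0081
gripper_force: 98.3
```

>>> {"op": "arm_command", "data": {
  "turn": [
    [0.1,-0.11,0],
    [0.2,-0.22,0],
    [0.2,-0.22,0],
    [0.2,-0.22,0],
    [0.2,-0.22,0],
    [0.2,-0.22,0],
    [0.2,-0.22,0],
    [0.2,-0.22,0],
    [0.2,-0.22,0],
    [0.15,-0.17,0],
    [0.1,-0.11,0],
    [0,0,0]
  ],
  "xyz": [
    [0,0,0],
    [0,0,0],
    [0,0,0],
    [0,0,0],
    [0,0,0],
    [0,0,0],
    [0,0,0],
    [0,0,0],
    [0,0,0],
    [0,0,0],
    [0,0,0],
    [0,0,0]
  ],
  "claw": [5,5,5,5,5,5,5,5,5,5,5,5]
}}

```text
time_s: 8.15
position: [0.6347, 0.2182, 0.2947]
tool_rot: [[-0.745, -0.618, 0.25], [-0.641, 0.768, -0.011], [-0.185, -0.168, -0.968]]
ft_force: [0.4, -0.5, -5.1]
grip_width: 0.008
gripper_force: 98.3
```

>>> {"op": "arm_command", "data": {
  "turn": [
    [0,0,0],
    [0,0,0],
    [0,0,0],
    [0,0,0],
    [0,0,0],
    [0,0,0],
    [0,0,0],
    [0,0,0]
  ],
  "xyz": [
    [0,0,0],
    [0,0,0],
    [0,0,0],
    [0,0,0],
    [0,0,0],
    [0,0,0],
    [0,0,0],
    [0,0,0]
  ],
  "claw": [5,5,5,5,5,5,5,5]
}}

```text
time_s: 8.95
position: [0.6352, 0.2182, 0.295]
tool_rot: [[-0.745, -0.618, 0.25], [-0.64, 0.768, -0.011], [-0.186, -0.168, -0.968]]
ft_force: [-0.2, -0.9, -6.8]
grip_width: 0.0082
gripper_force: 98.5
```

```bash
python3 - <<'E'
from h import *
s=env.observe();print(np.degrees(np.arccos(-s["tool_rot"][2][2])),np.round(s["q"],1))
p,_=imaging.get_image("wrist"); q,_=imaging.get_image("top")
cv2.imwrite("pics/c3.png",np.hstack([cv2.resize(p,(400,300)),cv2.resize(q[170:320,210:410],(400,300))]))
E
```

```text
14.519975388865038 [  10.2   25.5   55.1   -3.2   85.2 -119.6]
```

View pics/c3.png

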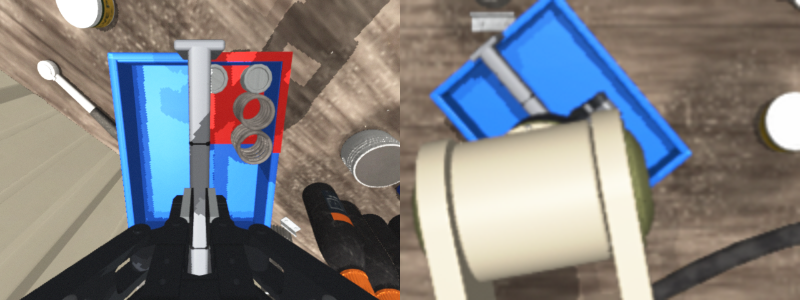

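All four parts have slid to the red corner. In the wrist half, the tappets are at (215,78) and (257,78), and the springs at (252,108) and (252,145), with the last spring overlapping the red edge. I'll go on to about 30 degrees.

>>> {"op": "arm_command", "data": {
  "turn": [
    [0.08,-0.15,0],
    [0.16,-0.3,0],
    [0.16,-0.3,0],
    [0.16,-0.3,0],
    [0.16,-0.3,0],
    [0.16,-0.3,0],
    [0.16,-0.3,0],
    [0.16,-0.3,0],
    [0.16,-0.3,0],
    [0.08,-0.15,0],
    [0,0,0],
    [0,0,0]
  ],
  "xyz": [
    [0,0,0],
    [0,0,0],
    [0,0,0],
    [0,0,0],
    [0,0,0],
    [0,0,0],
    [0,0,0],
    [0,0,0],
    [0,0,0],
    [0,0,0],
    [0,0,0],
    [0,0,0]
  ],
  "claw": [5,5,5,5,5,5,5,5,5,5,5,5]
}}

```text
time_s: 10.25
position: [0.6351, 0.2182, 0.295]
tool_rot: [[-0.657, -0.571, 0.491], [-0.637, 0.77, 0.043], [-0.403, -0.284, -0.87]]
ft_force: [-0.4, -0.7, -4.6]
grip_width: 0.0086
gripper_force: 98.4
```

>>> {"op": "arm_command", "data": {
  "turn": [
    [0,0,0],
    [0,0,0],
    [0,0,0],
    [0,0,0],
    [0,0,0],
    [0,0,0],
    [0,0,0],
    [0,0,0]
  ],
  "xyz": [
    [0,0,0],
    [0,0,0],
    [0,0,0],
    [0,0,0],
    [0,0,0],
    [0,0,0],
    [0,0,0],
    [0,0,0]
  ],
  "claw": [5,5,5,5,5,5,5,5]
}}

```text
time_s: 11.05
position: [0.6352, 0.2182, 0.2949]
tool_rot: [[-0.657, -0.571, 0.492], [-0.637, 0.77, 0.043], [-0.403, -0.285, -0.87]]
ft_force: [-0.5, 0.3, -5.2]
grip_width: 0.0082
gripper_force: 98.4
```

```bash
python3 - <<'E'
from h import *
s=env.observe();print(np.degrees(np.arccos(-s["tool_rot"][2][2])),np.round(s["q"],1))
p,_=imaging.get_image("wrist"); q,_=imaging.get_image("side")
cv2.imwrite("pics/c4.png",np.hstack([cv2.resize(p[60:330,150:510],(400,300)),cv2.resize(q[90:345,220:560],(400,300))]))
E
```

```text
29.58160907269945 [   9.9   18.5   70.5   -2.7   61.5 -119.6]
```

View pics/c4.png

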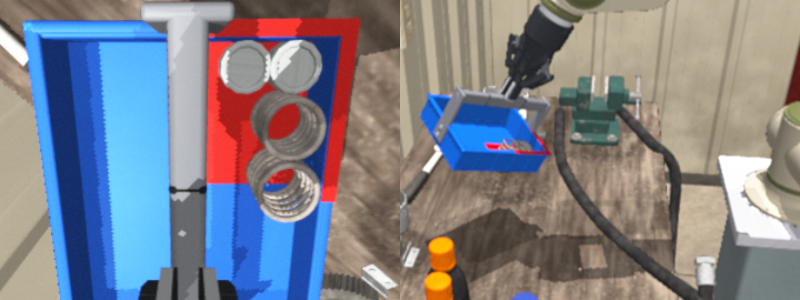

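```bash
python3 - <<'E'
from h import *
s=env.observe(); T=np.array(s["tool_rot"]); x=np.array(s["position"]); c=cam("wrist")
R=np.c_[T[:,1],T[:,0],-T[:,2]]; o=x-.0185*T[:,2]-.106*R[:,2]
def own(uv,z):
    a,d=rays("wrist",[uv],c); a=R.T@(a-o); d=R.T@d[0]; return np.round(1e3*(a+d*(z-a[2])/d[2]),1)
f=lambda u,v:(u*.9+150,v*.9+60)
print("rim corner",own(f(360,18),.05),"red/blue floor edge",own(f(220,184),.004))
print("spring2 top",own(f(290,193),.051),"base",own(f(281,166),.004),"spring1 top",own(f(293,124),.051))
print("tappets",own(f(245,66),.028),own(f(297,66),.028))
E
```

```text
rim corner [ 80.4 107.1  50. ] red/blue floor edge [20.7 13.   4. ]
spring2 top [54.8 21.3 51. ] base [60.  25.1  4. ] spring1 top [53.2 58.2 51. ]
tappets [30.4 86.2 28. ] [58.6 86.1 28. ]
```

Spring B's centre is on the red, about 7 mm inside the edge, but part of it overhangs. I'll briefly favour the own-y slope so the stack compacts against the end wall, then return.

>>> {"op": "arm_command", "data": {
  "turn": [
    [-0.2,-0.06,0],
    [-0.3,-0.09,0],
    [-0.3,-0.09,0],
    [-0.3,-0.09,0],
    [-0.3,-0.09,0],
    [-0.3,-0.09,0],
    [-0.3,-0.09,0],
    [-0.3,-0.09,0],
    [-0.3,-0.09,0],
    [-0.2,-0.06,0],
    [0,0,0],
    [0,0,0]
  ],
  "xyz": [
    [0,0,0],
    [0,0,0],
    [0,0,0],
    [0,0,0],
    [0,0,0],
    [0,0,0],
    [0,0,0],
    [0,0,0],
    [0,0,0],
    [0,0,0],
    [0,0,0],
    [0,0,0]
  ],
  "claw": [5,5,5,5,5,5,5,5,5,5,5,5]
}}

```text
time_s: 12.35
position: [0.6353, 0.218, 0.295]
tool_rot: [[-0.625, -0.679, 0.386], [-0.625, 0.731, 0.274], [-0.468, -0.07, -0.881]]
ft_force: [0.4, -0.4, -6.3]
grip_width: 0.0082
gripper_force: 98.3
```

```bash
python3 - <<'E'
from h import *
s=env.observe();print(s["time_s"],np.degrees(np.arccos(-s["tool_rot"][2][2])),np.degrees(np.arcsin(s["tool_rot"][2])))
p,_=imaging.get_image("wrist")
cv2.imwrite("pics/c5.png",cv2.resize(p[60:330,150:510],(400,300)))
E
```

```text
12.35 28.235306426876026 [-27.89689254  -4.01572512 -61.76469357]
```

View pics/c5.png

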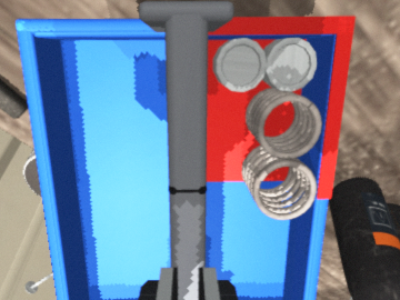

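There was little change: springs at about (285,122) and (283,187). I'll go slightly further, to a small negative own-x slope.

>>> {"op": "arm_command", "data": {
  "turn": [
    [-0.2,0,0],
    [-0.3,0,0],
    [-0.3,0,0],
    [-0.3,0,0],
    [-0.3,0,0],
    [-0.2,0,0],
    [0,0,0],
    [0,0,0],
    [0,0,0]
  ],
  "xyz": [
    [0,0,0],
    [0,0,0],
    [0,0,0],
    [0,0,0],
    [0,0,0],
    [0,0,0],
    [0,0,0],
    [0,0,0],
    [0,0,0]
  ],
  "claw": [5,5,5,5,5,5,5,5,5]
}}

```text
time_s: 13.3
position: [0.6351, 0.2184, 0.295]
tool_rot: [[-0.625, -0.726, 0.287], [-0.625, 0.686, 0.373], [-0.468, 0.054, -0.882]]
ft_force: [-0.2, 0.2, -6.2]
grip_width: 0.0079
gripper_force: 98.3
```

```bash
python3 - <<'E'
from h import *
s=env.observe();print(s["time_s"],np.degrees(np.arcsin(s["tool_rot"][2])))
p,_=imaging.get_image("wrist")
cv2.imwrite("pics/c6.png",cv2.resize(p[60:330,150:510],(400,300)))
E
```

```text
13.3 [-27.90404253   3.07487491 -61.89711619]
```

View pics/c6.png

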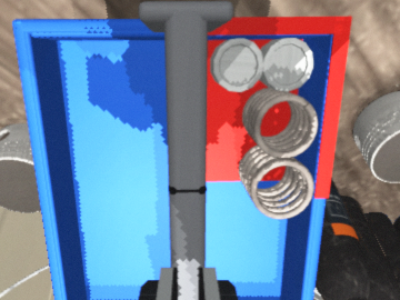

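Still stacked, shifting slightly left: springs at (282,122) and (277,185). I'll tip briefly a little further and come straight back to the corner tilt.

>>> {"op": "arm_command", "data": {
  "turn": [
    [-0.3,0,0],
    [-0.4,0,0],
    [-0.3,0,0],
    [0,0,0],
    [0,0,0],
    [0.4,0,0],
    [0.7,0.1,0],
    [0.8,0.2,0],
    [0.8,0.2,0],
    [0.8,0.2,0],
    [0.8,0.1,0],
    [0.4,0,0]
  ],
  "xyz": [
    [0,0,0],
    [0,0,0],
    [0,0,0],
    [0,0,0],
    [0,0,0],
    [0,0,0],
    [0,0,0],
    [0,0,0],
    [0,0,0],
    [0,0,0],
    [0,0,0],
    [0,0,0]
  ],
  "claw": [5,5,5,5,5,5,5,5,5,5,5,5]
}}

```text
time_s: 14.55
position: [0.6343, 0.2194, 0.2952]
tool_rot: [[-0.648, -0.606, 0.46], [-0.644, 0.759, 0.093], [-0.406, -0.236, -0.883]]
ft_force: [-0.4, -0.2, -6.2]
grip_width: 0.0081
gripper_force: 98.6
```

>>> {"op": "arm_command", "data": {
  "turn": [
    [0,0,0],
    [0,0,0],
    [0,0,0],
    [0,0,0],
    [0,0,0],
    [0,0,0],
    [0,0,0],
    [0,0,0]
  ],
  "xyz": [
    [0,0,0],
    [0,0,0],
    [0,0,0],
    [0,0,0],
    [0,0,0],
    [0,0,0],
    [0,0,0],
    [0,0,0]
  ],
  "claw": [5,5,5,5,5,5,5,5]
}}

```text
time_s: 15.35
position: [0.6352, 0.2182, 0.2949]
tool_rot: [[-0.649, -0.606, 0.459], [-0.644, 0.76, 0.093], [-0.405, -0.235, -0.883]]
ft_force: [-0.1, 0.8, -5.3]
grip_width: 0.0085
gripper_force: 98.5
```

```bash
python3 - <<'E'
from h import *
s=env.observe();print(s["time_s"],np.degrees(np.arcsin(s["tool_rot"][2])))
p,_=imaging.get_image("wrist")
cv2.imwrite("pics/c7.png",cv2.resize(p[60:330,150:510],(400,300)))
E
```

```text
15.35 [-23.91621705 -13.60406918 -62.05046944]
```

View pics/c7.png

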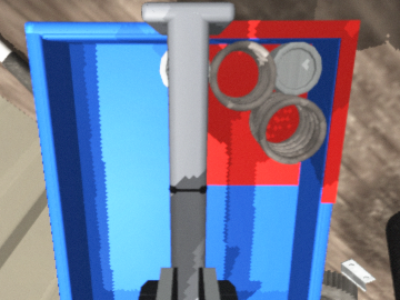

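The row along the +y wall re-formed. One tappet is now under the bar at (165,70), off the red. One spring sits at (243,75), between the tappets, and the other at (288,128). I'll undo this by flattening the own-y slope while keeping own-x, and follow the positions from the depth in the tote's frame.

```bash
cat > m.py <<'E'
from h import *
s=env.observe(); T=np.array(s["tool_rot"]); x=np.array(s["position"]); c=cam("wrist")
p,dep=imaging.get_image("wrist")
R=np.c_[T[:,1],T[:,0],-T[:,2]]; o=x-.0185*T[:,2]-.106*R[:,2]
vs,us=np.nonzero(dep>0); P=(bydepth("wrist",np.c_[us,vs],dep,c)-o)@R*1e3
k=(P[:,2]>18)&(P[:,2]<62)&(abs(P[:,0])<70)&(abs(P[:,1]-4)<93); Q=P[k]
H=np.zeros((20,16)); np.maximum.at(H,(((98-Q[:,1])/10).astype(int).clip(0,19),((Q[:,0]+80)/10).astype(int).clip(0,15)),Q[:,2])
print(s["time_s"],"slopes y,x",np.round(np.degrees(np.arcsin(-T[2,:2])),1)); print("rows own y 98.. down by 10; cols own x -80..; height mm")
for i in range(20):
    if H[i].any(): print("%4d "%(93-10*i)+"".join("%3d"%v if v else "  ." for v in H[i]))
E
python3 m.py
```

```text
15.4 slopes y,x [23.9 13.6]
rows own y 98.. down by 10; cols own x -80..; height mm
  93   . 24  .  .  .  . 30  .  . 51 51 50 49 30 31  .
  83   .  .  .  .  .  . 29  .  . 50  . 48 49 28 31  .
  73   . 47  .  .  .  . 29  .  . 50 49 50 53 54 53  .
  63   .  .  .  .  .  .  .  .  . 49 50 53 53 53 54  .
  53   .  .  .  .  .  .  .  .  .  .  . 53 50  . 53  .
  43   .  .  .  .  .  .  .  .  .  .  . 52 53 53 52  .
  33   .  .  .  .  .  .  .  .  .  .  .  . 51 52  .  .
```

>>> {"op": "arm_command", "data": {
  "turn": [
    [0.1,0.2,0],
    [0.2,0.4,0],
    [0.2,0.4,0],
    [0.2,0.4,0],
    [0.2,0.4,0],
    [0.2,0.4,0],
    [0.2,0.4,0],
    [0.2,0.4,0],
    [0.2,0.4,0],
    [0.2,0.4,0],
    [0.1,0.2,0],
    [0,0,0]
  ],
  "xyz": [
    [0,0,0],
    [0,0,0],
    [0,0,0],
    [0,0,0],
    [0,0,0],
    [0,0,0],
    [0,0,0],
    [0,0,0],
    [0,0,0],
    [0,0,0],
    [0,0,0],
    [0,0,0]
  ],
  "claw": [5,5,5,5,5,5,5,5,5,5,5,5]
}}

```text
time_s: 16.65
position: [0.6354, 0.2189, 0.2946]
tool_rot: [[-0.784, -0.539, 0.307], [-0.614, 0.744, -0.262], [-0.088, -0.394, -0.915]]
ft_force: [-0.6, 0.7, -6.3]
grip_width: 0.0083
gripper_force: 98.4
```

```bash
python3 m.py
```

```text
16.65 slopes y,x [ 5.  23.2]
rows own y 98.. down by 10; cols own x -80..; height mm
  93   . 45 45 46 46 46 46  .  . 55 49 49 49 50 50  .
  83   . 45  .  .  .  . 25  .  . 46 44 46 46 27 28  .
  73   . 45  .  .  .  . 25  .  . 47  . 47 48 28 28  .
  63   . 46  .  .  .  .  .  .  . 46 47 49 51 51 52  .
  53   . 45  .  .  .  .  .  .  .  .  . 51 50  . 52  .
  43   . 46  .  .  .  .  .  .  .  .  . 50 51  . 51  .
  33   . 47  .  .  .  .  .  .  .  .  .  . 52 52 50  .
  23   . 47  .  .  .  .  .  .  .  .  .  .  .  .  .  .
  13   . 47  .  .  .  .  .  .  .  .  .  .  .  .  .  .
   3   . 47  .  .  .  .  .  .  .  .  .  .  .  .  .  .
  -7   . 48  .  .  .  .  .  .  .  .  .  .  .  .  .  .
 -17   . 47  .  .  .  .  .  .  .  .  .  .  .  .  .  .
 -27   . 47  .  .  .  .  .  .  .  .  .  .  .  .  .  .
 -37   . 48  .  .  .  .  .  .  .  .  .  .  .  .  .  .
 -47   . 47  .  .  .  .  .  .  .  .  .  .  .  .  .  .
 -57   . 48  .  .  .  .  .  .  .  .  .  .  .  .  .  .
 -67   . 46  .  .  .  .  .  .  .  .  .  .  .  .  .  .
 -77   . 43  .  .  .  .  .  .  .  .  .  .  .  .  .  .
 -87   . 29  .  .  .  .  .  .  .  .  .  .  .  .  .  .
```

The map works, and the parts hold their places at a y-slope of 5. I'll go to a small negative y-slope.

>>> {"op": "arm_command", "data": {
  "turn": [
    [0,0.2,0],
    [0,0.4,0],
    [0,0.4,0],
    [0,0.4,0],
    [0,0.4,0],
    [0,0.3,0],
    [0,0,0],
    [0,0,0]
  ],
  "xyz": [
    [0,0,0],
    [0,0,0],
    [0,0,0],
    [0,0,0],
    [0,0,0],
    [0,0,0],
    [0,0,0],
    [0,0,0]
  ],
  "claw": [5,5,5,5,5,5,5,5]
}}

```text
time_s: 17.5
position: [0.6354, 0.2182, 0.295]
tool_rot: [[-0.827, -0.538, 0.16], [-0.556, 0.745, -0.369], [0.08, -0.394, -0.916]]
ft_force: [-0.9, -0.6, -5.8]
grip_width: 0.0082
gripper_force: 98.1
```

```bash
python3 m.py | head -14
```

```text
17.5 slopes y,x [-4.6 23.2]
rows own y 98.. down by 10; cols own x -80..; height mm
  93   . 42 42 42 43 43 60 59 59 61 46 46 47 47 48  .
  83   . 42  .  .  .  . 22  .  . 43 44 43 43 24 24  .
  73   . 42  .  .  .  . 23  .  . 44  .  . 45 25 25  .
  63   . 45  .  .  .  .  .  .  . 44 45 45 49 49 50  .
  53   . 45  .  .  .  .  .  .  .  . 43 49 49  . 50  .
  43   . 44  .  .  .  .  .  .  .  .  . 50 50  . 50  .
  33   . 45  .  .  .  .  .  .  .  .  .  . 50 51 49  .
  23   . 45  .  .  .  .  .  .  .  .  .  .  .  .  .  .
  13   . 47  .  .  .  .  .  .  .  .  .  .  .  .  .  .
   3   . 47  .  .  .  .  .  .  .  .  .  .  .  .  .  .
  -7   . 48  .  .  .  .  .  .  .  .  .  .  .  .  .  .
 -17   . 47  .  .  .  .  .  .  .  .  .  .  .  .  .  .
```

>>> {"op": "arm_command", "data": {
  "turn": [
    [0,0.3,0],
    [0,0.3,0],
    [0,0.3,0],
    [0,0,0]
  ],
  "xyz": [
    [0,0,0],
    [0,0,0],
    [0,0,0],
    [0,0,0]
  ],
  "claw": [5,5,5,5]
}}

```text
time_s: 17.95
position: [0.6354, 0.2182, 0.2947]
tool_rot: [[-0.837, -0.539, 0.094], [-0.525, 0.745, -0.412], [0.152, -0.394, -0.906]]
ft_force: [0.0, 0.3, -6.3]
grip_width: 0.0083
gripper_force: 98.3
```

```bash
python3 m.py | head -14
```

```text
17.95 slopes y,x [-8.7 23.2]
rows own y 98.. down by 10; cols own x -80..; height mm
  93   . 42 42 43 43 43 61 60 59 61 46 46 46 47 47  .
  83   . 43  .  .  .  . 21  .  . 44 44 44 43 24 24  .
  73   . 43  .  .  .  . 23  .  . 44  .  . 45 24 25  .
  63   . 44  .  .  .  .  .  .  . 45 45 45 49 48 50  .
  53   . 44  .  .  .  .  .  .  .  . 45 49 49  . 50  .
  43   . 46  .  .  .  .  .  .  .  .  . 50 50  . 49  .
  33   . 46  .  .  .  .  .  .  .  .  .  . 51 52 49  .
  23   . 46  .  .  .  .  .  .  .  .  .  .  .  .  .  .
  13   . 46  .  .  .  .  .  .  .  .  .  .  .  .  .  .
   3   . 47  .  .  .  .  .  .  .  .  .  .  .  .  .  .
  -7   . 47  .  .  .  .  .  .  .  .  .  .  .  .  .  .
 -17   . 48  .  .  .  .  .  .  .  .  .  .  .  .  .  .
```

>>> {"op": "arm_command", "data": {
  "turn": [
    [0,0.3,0],
    [0,0.4,0],
    [0,0.3,0],
    [0,0.2,0],
    [0,0,0]
  ],
  "xyz": [
    [0,0,0],
    [0,0,0],
    [0,0,0],
    [0,0,0],
    [0,0,0]
  ],
  "claw": [5,5,5,5,5]
}}

```text
time_s: 18.5
position: [0.6354, 0.2182, 0.2947]
tool_rot: [[-0.842, -0.539, 0.006], [-0.479, 0.745, -0.465], [0.246, -0.394, -0.886]]
ft_force: [-0.1, -0.4, -6.3]
grip_width: 0.0081
gripper_force: 98.6
```

```bash
python3 m.py | head -18
```

```text
18.5 slopes y,x [-14.2  23.2]
rows own y 98.. down by 10; cols own x -80..; height mm
  93   . 42 43 43 43 44 61 61 61 61 46 46 47 47 47  .
  83   . 43  .  .  .  .  .  .  .  .  .  . 24 24 25  .
  73   . 43  .  .  .  .  .  .  .  .  .  . 25 24 25  .
  63   . 44  .  .  .  .  .  .  .  .  . 25 25 27 26  .
  53   . 45  .  .  .  .  .  .  .  .  . 25 24 26 26  .
  43   . 44  .  .  .  .  .  .  .  .  . 27 47 47 46  .
  33   . 45  .  .  .  .  .  .  .  .  . 45 48 47 47  .
  23   . 45  .  .  .  .  .  .  .  .  . 48 48  . 48  .
  13   . 46  .  .  .  .  .  .  .  .  .  . 49 48 49  .
   3   . 47  .  .  .  .  .  .  .  .  .  . 51 53 52  .
  -7   . 47  .  .  .  .  .  .  .  .  . 53 52  . 53  .
 -17   . 48  .  .  .  .  .  .  .  .  . 53 54  . 54  .
 -27   . 48  .  .  .  .  .  .  .  .  .  . 54 54 54  .
 -37   . 48  .  .  .  .  .  .  .  .  .  .  .  .  .  .
 -47   . 48  .  .  .  .  .  .  .  .  .  .  .  .  .  .
 -57   . 51  .  .  .  .  .  .  .  .  .  .  .  .  .  .
```

Now it is a clean column on the +x wall: tappet, tappet, spring, spring. I'll bring it back towards +y, keeping a small +x slope.

>>> {"op": "arm_command", "data": {
  "turn": [
    [0,-0.4,0],
    [0,-0.8,0],
    [0,-0.8,0],
    [-0.2,-0.8,0],
    [-0.3,-0.8,0],
    [-0.3,-0.8,0],
    [-0.4,-0.8,0],
    [-0.4,-0.8,0],
    [-0.4,-0.8,0],
    [-0.3,-0.4,0],
    [0,0,0],
    [0,0,0]
  ],
  "xyz": [
    [0,0,0],
    [0,0,0],
    [0,0,0],
    [0,0,0],
    [0,0,0],
    [0,0,0],
    [0,0,0],
    [0,0,0],
    [0,0,0],
    [0,0,0],
    [0,0,0],
    [0,0,0]
  ],
  "claw": [5,5,5,5,5,5,5,5,5,5,5,5]
}}

```text
time_s: 19.75
position: [0.6347, 0.2177, 0.2951]
tool_rot: [[-0.7, -0.599, 0.389], [-0.632, 0.773, 0.053], [-0.333, -0.208, -0.92]]
ft_force: [-0.9, -0.5, -5.6]
grip_width: 0.0085
gripper_force: 99.2
```

```bash
python3 m.py | head -18
```

```text
19.75 slopes y,x [19.4 12. ]
rows own y 98.. down by 10; cols own x -80..; height mm
  93   .  .  .  .  .  .  .  .  .  .  .  . 32 30 55  .
  83   .  .  .  .  .  .  .  .  .  .  .  . 32 29 54  .
  73   .  .  .  .  .  .  .  .  .  .  .  . 31 31 54  .
  63   .  .  .  .  .  .  .  .  .  .  .  . 31 29 52  .
  53   .  .  .  .  .  .  .  .  .  .  .  . 30 30 52  .
  43   .  .  .  .  .  .  .  .  .  .  . 48 50 50 51  .
  33   .  .  .  .  .  .  .  .  .  .  . 49 47  . 50  .
  23   .  .  .  .  .  .  .  .  .  .  . 49 50 48 49  .
  13   .  .  .  .  .  .  .  .  .  .  . 18 52 51 51  .
   3   .  .  .  .  .  .  .  .  .  .  . 50 51  . 52  .
  -7   .  .  .  .  .  .  .  .  .  .  . 51 50  . 51  .
 -17   .  .  .  .  .  .  .  .  .  .  . 50 51 51 51  .
 -27   .  .  .  .  .  .  .  .  .  .  .  .  .  . 31  .
 -37   .  .  .  .  .  .  .  .  .  .  .  .  .  . 28  .
 -47   .  .  .  .  .  .  .  .  .  .  .  .  .  . 23  .
 -57   .  .  .  .  .  .  .  .  .  .  .  .  .  . 18  .
```

>>> {"op": "arm_command", "data": {
  "turn": [
    [-0.3,-0.1,0],
    [-0.4,-0.1,0],
    [-0.4,-0.1,0],
    [-0.4,-0.1,0],
    [-0.4,-0.1,0],
    [-0.4,-0.1,0],
    [-0.4,-0.1,0],
    [-0.4,-0.1,0],
    [0,0,0]
  ],
  "xyz": [
    [0,0,0],
    [0,0,0],
    [0,0,0],
    [0,0,0],
    [0,0,0],
    [0,0,0],
    [0,0,0],
    [0,0,0],
    [0,0,0]
  ],
  "claw": [5,5,5,5,5,5,5,5,5]
}}

```text
time_s: 20.7
position: [0.6356, 0.2177, 0.2944]
tool_rot: [[-0.677, -0.688, 0.262], [-0.619, 0.725, 0.302], [-0.397, 0.042, -0.917]]
ft_force: [0.4, -0.7, -5.3]
grip_width: 0.0084
gripper_force: 99.2
```

```bash
python3 m.py | head -18
```

```text
20.7 slopes y,x [23.4 -2.4]
rows own y 98.. down by 10; cols own x -80..; height mm
  93   .  .  .  .  .  .  .  .  .  .  . 26 30 29 52  .
  83   .  .  .  .  .  .  .  .  .  .  . 28 30 27 52  .
  73   .  .  .  .  .  .  .  .  .  .  .  . 30 30 52  .
  63   .  .  .  .  .  .  .  .  .  .  . 28 29 27 51  .
  53   .  .  .  .  .  .  .  .  .  .  . 26 30 28 51  .
  43   .  .  .  .  .  .  .  .  .  .  . 46 49 49 50  .
  33   .  .  .  .  .  .  .  .  .  .  . 47  .  . 51  .
  23   .  .  .  .  .  .  .  .  .  .  . 48 48 46 50  .
  13   .  .  .  .  .  .  .  .  .  .  . 47 51 50 49  .
   3   .  .  .  .  .  .  .  .  .  .  . 49 50 48 50  .
  -7   .  .  .  .  .  .  .  .  .  .  . 49  .  . 49  .
 -17   .  .  .  .  .  .  .  .  .  .  . 50 50 49 49  .
 -27   .  .  .  .  .  .  .  .  .  .  .  .  .  . 47  .
 -37   .  .  .  .  .  .  .  .  .  .  .  .  .  . 46  .
 -47   .  .  .  .  .  .  .  .  .  .  .  .  .  . 46  .
 -57   .  .  .  .  .  .  .  .  .  .  .  .  .  . 46  .
```

>>> {"op": "arm_command", "data": {
  "turn": [
    [-0.3,0,0],
    [-0.3,0,0],
    [-0.3,0,0],
    [0,0,0]
  ],
  "xyz": [
    [0,0,0],
    [0,0,0],
    [0,0,0],
    [0,0,0]
  ],
  "claw": [5,5,5,5]
}}

```text
time_s: 21.15
position: [0.6356, 0.2176, 0.2945]
tool_rot: [[-0.677, -0.706, 0.207], [-0.619, 0.699, 0.359], [-0.398, 0.115, -0.91]]
ft_force: [0.1, -0.1, -5.9]
grip_width: 0.0083
gripper_force: 99.0
```

```bash
python3 m.py | head -15
```

```text
21.15 slopes y,x [23.5 -6.6]
rows own y 98.. down by 10; cols own x -80..; height mm
  93   .  .  .  .  .  .  .  .  .  .  . 29 30 29 52  .
  83   .  .  .  .  .  .  .  .  .  .  . 29 30 28 51  .
  73   .  .  .  .  .  .  .  .  .  .  .  . 29 29 52  .
  63   .  .  .  .  .  .  .  .  .  .  . 29 29 26 51  .
  53   .  .  .  .  .  .  .  .  .  .  . 28 28 28 51  .
  43   .  .  .  .  .  .  .  .  .  .  . 47 48 48 50  .
  33   .  .  .  .  .  .  .  .  .  .  . 47  . 39 50  .
  23   .  .  .  .  .  .  .  .  .  .  . 48 46 46 49  .
  13   .  .  .  .  .  .  .  .  .  .  . 49 51 50 48  .
   3   .  .  .  .  .  .  .  .  .  .  . 48 49 48 49  .
  -7   .  .  .  .  .  .  .  .  .  .  . 49  . 20 49  .
 -17   .  .  .  .  .  .  .  .  .  .  . 49 49 48 48  .
 -27   .  .  .  .  .  .  .  .  .  .  .  .  .  . 46  .
```

>>> {"op": "arm_command", "data": {
  "turn": [
    [-0.3,0,0],
    [-0.3,0,0],
    [0,0,0]
  ],
  "xyz": [
    [0,0,0],
    [0,0,0],
    [0,0,0]
  ],
  "claw": [5,5,5]
}}

```text
time_s: 21.5
position: [0.6356, 0.2177, 0.2945]
tool_rot: [[-0.677, -0.716, 0.169], [-0.619, 0.679, 0.396], [-0.398, 0.163, -0.903]]
ft_force: [0.8, 0.0, -5.7]
grip_width: 0.0083
gripper_force: 99.1
```

```bash
python3 m.py | head -15
```

```text
21.5 slopes y,x [23.5 -9.4]
rows own y 98.. down by 10; cols own x -80..; height mm
  93   .  .  .  .  .  .  .  .  .  .  . 29 30 28 52  .
  83   .  .  .  .  .  .  .  .  .  .  . 29 29 27 51  .
  73   .  .  .  .  .  .  .  .  .  .  .  . 29 28 51  .
  63   .  .  .  .  .  .  .  .  .  .  . 29 29 27 51  .
  53   .  .  .  .  .  .  .  .  . 47 48 49 49 28 50  .
  43   .  .  .  .  .  .  .  .  . 49 48  . 49 27 49  .
  33   .  .  .  .  .  .  .  .  . 49 48 40 48  . 50  .
  23   .  .  .  .  .  .  .  .  . 48 48 50 50 46 50  .
  13   .  .  .  .  .  .  .  .  .  . 51 50 49 50 48  .
   3   .  .  .  .  .  .  .  .  .  . 50  .  . 50 48  .
  -7   .  .  .  .  .  .  .  .  .  . 50 50 49 49 47  .
 -17   .  .  .  .  .  .  .  .  .  .  . 47 47  . 47  .
 -27   .  .  .  .  .  .  .  .  .  .  .  .  .  . 46  .
```

Spring B is rolling round the tappets into the second lane. I'll return to the +x slope.

>>> {"op": "arm_command", "data": {
  "turn": [
    [0.6,0,0],
    [0.9,0,0],
    [0.9,-0.1,0],
    [0.8,-0.2,0],
    [0.4,-0.2,0],
    [0,0,0],
    [0,0,0],
    [0,0,0]
  ],
  "xyz": [
    [0,0,0],
    [0,0,0],
    [0,0,0],
    [0,0,0],
    [0,0,0],
    [0,0,0],
    [0,0,0],
    [0,0,0]
  ],
  "claw": [5,5,5,5,5,5,5,5]
}}

```text
time_s: 22.35
position: [0.6355, 0.218, 0.2949]
tool_rot: [[-0.661, -0.627, 0.412], [-0.609, 0.769, 0.193], [-0.438, -0.123, -0.891]]
ft_force: [-0.3, -0.7, -5.7]
grip_width: 0.0082
gripper_force: 99.4
```

```bash
python3 m.py | head -15
```

```text
22.35 slopes y,x [26.   7.1]
rows own y 98.. down by 10; cols own x -80..; height mm
  93   .  .  . 49 50 50 51  . 53 53 54 53 30 30 53  .
  83   .  .  . 50 49  . 50  .  .  . 54 53 30 28 43  .
  73   .  .  . 49 50 50 49  . 51 50 54 54 30 30 30  .
  63   .  .  .  . 50 50 49  . 50 53 53  . 30 29 30  .
  53   .  .  .  .  .  .  .  .  .  .  .  . 29 28 30  .
  43   .  .  .  .  .  .  .  .  .  .  .  . 28 30 29  .
  23   .  .  .  .  .  .  .  .  .  .  .  .  .  . 27  .
  13   .  .  .  .  .  .  .  .  .  .  .  .  .  . 32  .
   3   .  .  .  .  .  .  .  .  .  .  .  .  .  . 37  .
  -7   .  .  .  .  .  .  .  .  .  .  .  .  .  . 31  .
 -17   .  .  .  .  .  .  .  .  .  .  .  .  .  . 33  .
 -27   .  .  .  .  .  .  .  .  .  .  .  .  .  . 30  .
 -37   .  .  .  .  .  .  .  .  .  .  .  .  .  . 20  .
```

Tappets and one spring are placed well; the other spring is too far left, at own (-30,78). I'll pin everything with a strong +x slope, then ease y negative so that the spring rolls round behind its neighbour.

>>> {"op": "arm_command", "data": {
  "turn": [
    [0.4,0.4,0],
    [0.5,0.5,0],
    [0.5,0.5,0],
    [0.5,0.5,0],
    [0.5,0.5,0],
    [0.5,0.5,0],
    [0.5,0.5,0],
    [0.2,0.5,0],
    [0,0.5,0],
    [0,0.5,0],
    [0,0.5,0],
    [0,0.5,0]
  ],
  "xyz": [
    [0,0,0],
    [0,0,0],
    [0,0,0],
    [0,0,0],
    [0,0,0],
    [0,0,0],
    [0,0,0],
    [0,0,0],
    [0,0,0],
    [0,0,0],
    [0,0,0],
    [0,0,0]
  ],
  "claw": [5,5,5,5,5,5,5,5,5,5,5,5]
}}

```text
time_s: 23.6
position: [0.6357, 0.2185, 0.2947]
tool_rot: [[-0.841, -0.503, 0.197], [-0.54, 0.762, -0.359], [0.03, -0.408, -0.912]]
ft_force: [0.6, -1.1, -6.0]
grip_width: 0.0081
gripper_force: 99.0
```

```bash
python3 m.py | head -15
```

```text
23.6 slopes y,x [-1.7 24.1]
rows own y 98.. down by 10; cols own x -80..; height mm
  93   . 43 43 44 44 44 61 61 61 61 47 48 48 48 49  .
  83   . 43  .  .  . 43 44  .  . 48 46 47 49 26 25  .
  73   . 44  .  .  . 43 44  .  . 48  .  . 49 26 27  .
  63   . 44  .  .  .  . 44  .  . 48 48 49 49 27 28  .
  53   . 44  .  .  .  .  .  .  .  .  .  . 27 25 27  .
  43   . 45  .  .  .  .  .  .  .  .  .  . 27 28 29  .
  33   . 46  .  .  .  .  .  .  .  .  .  .  . 26 26  .
  23   . 46  .  .  .  .  .  .  .  .  .  .  .  .  .  .
  13   . 47  .  .  .  .  .  .  .  .  .  .  .  .  .  .
   3   . 47  .  .  .  .  .  .  .  .  .  .  .  .  .  .
  -7   . 47  .  .  .  .  .  .  .  .  .  .  .  .  .  .
 -17   . 48  .  .  .  .  .  .  .  .  .  .  .  .  .  .
 -27   . 48  .  .  .  .  .  .  .  .  .  .  .  .  .  .
```

>>> {"op": "arm_command", "data": {
  "turn": [
    [0,0.4,0],
    [0,0.5,0],
    [0,0.5,0],
    [0,0.4,0],
    [0,0,0]
  ],
  "xyz": [
    [0,0,0],
    [0,0,0],
    [0,0,0],
    [0,0,0],
    [0,0,0]
  ],
  "claw": [5,5,5,5,5]
}}

```text
time_s: 24.15
position: [0.6362, 0.2185, 0.2937]
tool_rot: [[-0.861, -0.504, 0.064], [-0.478, 0.761, -0.439], [0.172, -0.408, -0.896]]
ft_force: [0.3, -0.3, -5.9]
grip_width: 0.0083
gripper_force: 98.6
```

```bash
python3 m.py | head -13
```

```text
24.15 slopes y,x [-9.9 24.1]
rows own y 98.. down by 10; cols own x -80..; height mm
  93   . 41 42 42 42 42 61 60 57 61 45 46 46 47 47  .
  83   . 41  .  .  .  . 42  .  . 47 46 47 47 24 24  .
  73   . 42  .  .  . 41 43  .  . 47  .  . 48 24 25  .
  63   . 43  .  .  . 39 43  .  . 48 46 48 48 25 26  .
  53   . 43  .  .  .  .  .  .  . 43 47 48 26 25 27  .
  43   . 44  .  .  .  .  .  .  .  .  .  . 26 27 27  .
  33   . 45  .  .  .  .  .  .  .  .  .  .  . 27 27  .
  23   . 47  .  .  .  .  .  .  .  .  .  .  .  .  .  .
  13   . 46  .  .  .  .  .  .  .  .  .  .  .  .  .  .
   3   . 46  .  .  .  .  .  .  .  .  .  .  .  .  .  .
  -7   . 47  .  .  .  .  .  .  .  .  .  .  .  .  .  .
```

Spring B is moving in −y. A bit more.

>>> {"op": "arm_command", "data": {
  "turn": [
    [0,0.3,0],
    [0,0.3,0],
    [0,0,0]
  ],
  "xyz": [
    [0,0,0],
    [0,0,0],
    [0,0,0]
  ],
  "claw": [5,5,5]
}}

```text
time_s: 24.5
position: [0.6356, 0.2183, 0.2946]
tool_rot: [[-0.864, -0.504, 0.02], [-0.454, 0.761, -0.463], [0.218, -0.409, -0.886]]
ft_force: [-0.5, -0.4, -6.0]
grip_width: 0.0083
gripper_force: 98.6
```

```bash
python3 m.py | head -13
```

```text
24.5 slopes y,x [-12.6  24.2]
rows own y 98.. down by 10; cols own x -80..; height mm
  93   . 41 41 42 42 43 61 61 61 61 46 46 46 47 47  .
  83   . 41  .  .  .  .  .  .  . 43  .  . 24 24 24  .
  73   . 42  .  .  .  . 42  .  . 43 48 47 48 24 25  .
  63   . 43  .  .  .  . 43  .  . 46 48  . 49 49 25  .
  53   . 43  .  .  .  .  .  .  . 47 49  . 50 50 27  .
  43   . 44  .  .  .  .  .  .  .  . 49 49 49 27 27  .
  33   . 45  .  .  .  .  .  .  .  .  .  . 27 26 28  .
  23   . 46  .  .  .  .  .  .  .  .  .  . 26 28 29  .
  13   . 46  .  .  .  .  .  .  .  .  .  .  .  .  .  .
   3   . 46  .  .  .  .  .  .  .  .  .  .  .  .  .  .
  -7   . 47  .  .  .  .  .  .  .  .  .  .  .  .  .  .
```

Spring A is wedging in between the tappets, with B following. That gives a good packing, so I'll ease y back while holding the +x slope.

>>> {"op": "arm_command", "data": {
  "turn": [
    [0,0,0],
    [0,-0.3,0],
    [0,-0.5,0],
    [0,-0.5,0],
    [0,-0.5,0],
    [0,-0.5,0],
    [0,-0.5,0],
    [0,0,0]
  ],
  "xyz": [
    [0,0,0],
    [0,0,0],
    [0,0,0],
    [0,0,0],
    [0,0,0],
    [0,0,0],
    [0,0,0],
    [0,0,0]
  ],
  "claw": [5,5,5,5,5,5,5,5]
}}

```text
time_s: 25.35
position: [0.6343, 0.2178, 0.2961]
tool_rot: [[-0.833, -0.503, 0.229], [-0.553, 0.761, -0.34], [-0.003, -0.41, -0.912]]
ft_force: [0.2, -0.1, -5.7]
grip_width: 0.0083
gripper_force: 99.3
```

```bash
python3 m.py | head -15
```

```text
25.35 slopes y,x [ 0.2 24.2]
rows own y 98.. down by 10; cols own x -80..; height mm
  93   . 45 46 47 47 46 51  . 52 59 48 49 51 49 49  .
  83   . 45  .  .  .  .  .  .  .  .  .  . 27 25 27  .
  73   . 45  .  .  .  .  .  .  .  .  . 46 47 47 27  .
  63   . 46  .  .  .  .  .  .  .  . 47 47 46 48 46  .
  53   . 47  .  .  .  .  .  .  .  . 47 47  . 48 46  .
  43   . 46  .  .  .  .  .  .  .  . 47 48 50 51  .  .
  33   . 45  .  .  .  .  .  .  .  .  . 51 51 52 52  .
  23   . 48  .  .  .  .  .  .  .  .  . 51 50  . 52  .
  13   . 47  .  .  .  .  .  .  .  .  . 51 52 51 52  .
   3   . 46  .  .  .  .  .  .  .  .  .  . 51 53 50  .
  -7   . 47  .  .  .  .  .  .  .  .  .  . 29 28 29  .
 -17   . 48  .  .  .  .  .  .  .  .  .  . 29 30 30  .
 -27   . 46  .  .  .  .  .  .  .  .  .  .  . 29 28  .
```

>>> {"op": "arm_command", "data": {
  "turn": [
    [0,-0.4,0],
    [0,-0.5,0],
    [-0.1,-0.5,0],
    [-0.2,-0.5,0],
    [-0.2,-0.5,0],
    [-0.2,-0.5,0],
    [-0.2,-0.5,0],
    [-0.2,-0.5,0],
    [-0.2,-0.5,0],
    [-0.1,-0.4,0],
    [0,0,0],
    [0,0,0]
  ],
  "xyz": [
    [0,0,0],
    [0,0,0],
    [0,0,0],
    [0,0,0],
    [0,0,0],
    [0,0,0],
    [0,0,0],
    [0,0,0],
    [0,0,0],
    [0,0,0],
    [0,0,0],
    [0,0,0]
  ],
  "claw": [5,5,5,5,5,5,5,5,5,5,5,5]
}}

```text
time_s: 26.6
position: [0.635, 0.2179, 0.2946]
tool_rot: [[-0.68, -0.552, 0.482], [-0.628, 0.778, 0.005], [-0.378, -0.3, -0.876]]
ft_force: [-0.3, -0.3, -5.9]
grip_width: 0.0082
gripper_force: 99.2
```

```bash
python3 m.py | head -15
```

```text
26.6 slopes y,x [22.2 17.4]
rows own y 98.. down by 10; cols own x -80..; height mm
  93   .  .  .  .  .  .  .  .  .  .  .  . 33 32 53  .
  83   .  .  .  .  .  .  .  .  .  .  .  . 32 30 33  .
  73   .  .  .  .  .  .  .  .  .  . 50 51 52 52 32  .
  63   .  .  .  .  .  .  .  .  .  . 51 50  . 51  .  .
  53   .  .  .  .  .  .  .  .  .  . 51 51 48 50  .  .
  43   .  .  .  .  .  .  .  .  .  .  . 51 53 54 54  .
  33   .  .  .  .  .  .  .  .  .  .  . 54 53  . 54  .
  23   .  .  .  .  .  .  .  .  .  .  . 52 52  . 53  .
  13   .  .  .  .  .  .  .  .  .  .  . 51 53 53 51  .
   3   .  .  .  .  .  .  .  .  .  .  .  . 29 26 29  .
  -7   .  .  .  .  .  .  .  .  .  .  .  . 28 28 29  .
 -17   .  .  .  .  .  .  .  .  .  .  .  . 27 28 28  .
```

>>> {"op": "arm_command", "data": {
  "turn": [
    [-0.3,-0.1,0],
    [-0.4,-0.1,0],
    [-0.4,-0.2,0],
    [-0.4,-0.2,0],
    [-0.4,-0.2,0],
    [-0.3,-0.2,0],
    [0,0,0]
  ],
  "xyz": [
    [0,0,0],
    [0,0,0],
    [0,0,0],
    [0,0,0],
    [0,0,0],
    [0,0,0],
    [0,0,0]
  ],
  "claw": [5,5,5,5,5,5,5]
}}

```text
time_s: 27.35
position: [0.6355, 0.2176, 0.2945]
tool_rot: [[-0.641, -0.639, 0.426], [-0.618, 0.758, 0.208], [-0.456, -0.13, -0.881]]
ft_force: [-0.0, 0.1, -6.2]
grip_width: 0.0083
gripper_force: 99.3
```

```bash
python3 m.py | head -15
```

```text
27.35 slopes y,x [27.1  7.5]
rows own y 98.. down by 10; cols own x -80..; height mm
  93   .  .  .  .  .  .  .  . 45 52 52 52 51 31 54  .
  83   .  .  .  .  .  .  .  . 51 52  . 51 51 29 53  .
  73   .  .  .  .  .  .  .  . 50 51 49 52 54 55 54  .
  63   .  .  .  .  .  .  .  .  . 47 49 53 52 53 53  .
  53   .  .  .  .  .  .  .  .  .  .  . 53  .  . 53  .
  43   .  .  .  .  .  .  .  .  .  .  . 53 53 52 52  .
  33   .  .  .  .  .  .  .  .  .  .  .  . 29 27 50  .
  23   .  .  .  .  .  .  .  .  .  .  .  . 29 26 49  .
  13   .  .  .  .  .  .  .  .  .  .  .  . 28 28 49  .
   3   .  .  .  .  .  .  .  .  .  .  .  .  .  . 48  .
  -7   .  .  .  .  .  .  .  .  .  .  .  .  .  . 49  .
 -17   .  .  .  .  .  .  .  .  .  .  .  .  .  . 48  .
 -27   .  .  .  .  .  .  .  .  .  .  .  .  .  . 45  .
```

All four parts are now on the red quarter: springs at (24,78) and (51,53), tappets at (57,83) and (57,25). I'll settle back to the final corner tilt, about 29 degrees.

>>> {"op": "arm_command", "data": {
  "turn": [
    [0.2,0.1,0],
    [0.3,0.1,0],
    [0.3,0.1,0],
    [0.3,0.1,0],
    [0.3,0.1,0],
    [0.2,0,0],
    [0,0,0],
    [0,0,0],
    [0,0,0],
    [0,0,0],
    [0,0,0],
    [0,0,0]
  ],
  "xyz": [
    [0,0,0],
    [0,0,0],
    [0,0,0],
    [0,0,0],
    [0,0,0],
    [0,0,0],
    [0,0,0],
    [0,0,0],
    [0,0,0],
    [0,0,0],
    [0,0,0],
    [0,0,0]
  ],
  "claw": [5,5,5,5,5,5,5,5,5,5,5,5]
}}

```text
time_s: 28.6
position: [0.6352, 0.2181, 0.2949]
tool_rot: [[-0.66, -0.575, 0.483], [-0.624, 0.778, 0.074], [-0.419, -0.253, -0.872]]
ft_force: [0.4, 0.1, -6.4]
grip_width: 0.0086
gripper_force: 99.5
```

```bash
python3 m.py | head -12; python3 - <<'E'
from h import *
s=env.observe();print(np.degrees(np.arccos(-s["tool_rot"][2][2])),np.abs(s["qvel"]).max())
p,_=imaging.get_image("wrist"); q,_=imaging.get_image("side")
cv2.imwrite("pics/c8.png",np.hstack([cv2.resize(p[60:330,150:510],(400,300)),cv2.resize(q[90:345,220:560],(400,300))]))
E
```

```text
28.6 slopes y,x [24.8 14.6]
rows own y 98.. down by 10; cols own x -80..; height mm
  93   .  .  .  .  .  .  .  .  . 51 51 51 50 31 32  .
  83   .  .  .  .  .  .  .  .  . 51  . 48 52 29 31  .
  73   .  .  .  .  .  .  .  .  . 51 49 51 54 54 54  .
  63   .  .  .  .  .  .  .  .  . 47 49 54 54 54 54  .
  53   .  .  .  .  .  .  .  .  .  .  . 54  .  . 53  .
  43   .  .  .  .  .  .  .  .  .  .  . 53 53 52 53  .
  33   .  .  .  .  .  .  .  .  .  .  .  . 31 28 30  .
  23   .  .  .  .  .  .  .  .  .  .  .  . 29 27 29  .
  13   .  .  .  .  .  .  .  .  .  .  .  . 29 29 29  .
29.276912796508537 0.13345777770738904
```

View pics/c8.png

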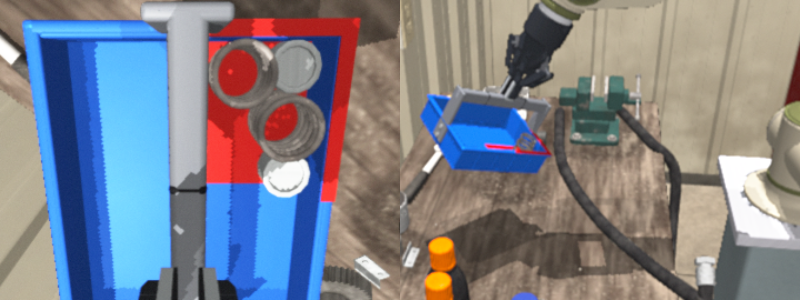

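All four parts lie on the red quarter: springs at (243,72) and (287,127), tappets at (297,65) and (286,172). The tote is held still at a 29 degree tilt, well above the bench.

```bash
python3 -c "
from rig import env; print(env.close_job())"
```

```text
the job is handed in; nothing more can be done
None
```

Job handed in: the tote is held still in the air by its handle, tilted about 29 degrees towards the red corner, with both springs and both tappets on the red quarter, nothing spilled, and the piston, tin and torch never touched.

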